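Close and clip shut the first-aid box on the bathroom counter

ROBOT

A 7-joint arm with a two-finger parallel gripper is mounted at the origin on the work surface. World frame = base frame: x ahead of the robot, y to its left, z up, the work surface at z = 0. Lengths are in m, angles in rad, forces in N, time in s.
With the tool pointing down it reaches from about 0.425 to 0.925 m from the base axis. Payload 6.8 kg.
Tool frame: the origin (TCP) lies between the finger pads; the fingertips stand 14 mm ahead of it and the grasp point (between the pads) lies 5 mm behind it; z points along the fingers, y is the line along which they close (so a half turn about z gives the same grasp; the last joint's range is limited). The gripper opens to 85 mm and grips with 20 to 120 N. Pads are 22 mm wide; open, the fingers measure 114 mm over their backs; the gripper's body (76 mm by 85 mm) begins 54 mm behind the grasp point. The pads swing forward as they close: fully open they stand 13 mm farther back than shut.
Start: joints at [-1.27, 0.477, 0.022, 1.555, -0.011, 1.109, -0.083], TCP at [0.268, 0.619, 0.245] pointing down, gripper open.
Joint ranges: [-2.96, 2.96], [-0.34, 2.1], [-1.41, 1.46], [0.24, 2.44], [-1.37, 4.51], [0.17, 1.92], [-2.96, 2.96]. Speed limits (rad/s): [2.39, 2.39, 3.14, 3.14, 3.14, 3.14, 3.14].

INTERFACE

Orientations are given as a rotation vector (axis times angle).
In Python, from bench import r, eyes, ticket gives the robot as it stands. The module is installed in compiled form; this text tells all that it offers.
- The arm moves only by the tool arm_command, never from a script. Its argument "plan" is text: rows parted by semicolons, each of 4 numbers parted by spaces: the shift along the tool's x, y, z in m, then the turn about the tool's z in degrees. In form: tx ty tz yaw; .... A call has 1 to 20 rows; each row shifts and turns the commanded pose from where the row before left it, along the tool's axes as they then stand; what a row does not reach is not made up. A row lasts 1/8 s, in which the tool goes at most 62.5 mm and 10.7 degrees, less where a joint would pass 70% of its speed; a pose out of reach is approached as far as the arm can. A call is refused whole if a number of a shift passes 0.0625 or a number of a turn 10.7, either way. A call with a gripper value outside its range is refused whole. "hand" is the closure, from -1 (fully open) to 1 (shut), set as the call begins (left out, the last holds). The fingers move at their own pace and stop on an object; "grip_force" is the grip in N (left out, the last holds). Time passes only in rows, so rows that do not move let the fingers close. It gives the time, the measured TCP pose, the force, the opening and the grip force at its end, in the units of the state.
- r.get_obs(): the state, without advancing time (a new reading comes with each control period).
- eyes.grab_frame(name): name is "scene" or "side" or "wrist"; returns (picture, depth): 400x640x3 uint8, red, green, blue; 400x640 float32, m along the optical axis (not along the pixel's ray), 0 where there is no reading.
- eyes.calibration(name): a dict with "fov_y" (degrees; the focal length in pixels is half the picture's height over the tangent of half this angle, whatever the lens; pixels are square), "cx", "cy" (the principal point, pixels), "origin" and "attitude" of the camera in the world; the wrist camera has in their place "tool_from_camera" (4x4, takes a point from camera to tool coordinates, whose origin is the TCP and whose axes are the flange's). Camera axes: x right, y up, looking along -z (the intrinsics and any distortion apply to the point x, -y, -z); pixel columns grow to the right and rows downward; lengths in m; the calibration is good to about 2 mm. A picture is of the moment at which its call begins: read the wrist's pose just before it. calibration takes no time and is no camera call.
- ticket.hand_in(): hands the job in; it is judged then, once.
The state is a dict: "clock": time; "joints": joint angles; "qvel": joint speeds; "tau": joint torques, N m; "tcp_pos": TCP position; "orientation": TCP orientation; "contact_force": force on the tool from outside, world axes, zero at the start; "moment": the same for the moment, N m; "grip_width": finger opening in m; "gripper_force": force on a finger pad.
Only numpy, scipy, OpenCV 4.12 (cv2) and the standard library are available. Lean on these libraries where they do the work, as an engineer would, in place of code of your own. Each camera call takes 0.05 s, during which the arm holds its last target. There are 200 camera calls.

TASK

Close up the first-aid box: set its lid squarely on and fully down, then swing up the orange clip at each end and snap both clips fully home over the lid. The box stands loose on smooth stone; leave it upright where it is, give or take a few centimetres, and leave the other things on the counter alone.

Things in the scene. Friction and masses are not known exactly. Their poses are not given: they have to be found in the camera images.
- aidbox: First-aid box: loose, open-topped, green plastic with a white cross on both long sides; 120 mm along its x, 200 along its y, 85 high, about 1.1 kg with its packed contents (all below the rim). Origin at the centre of its underside, z up. An orange clip is hinged on each short end (+y: clip_a, -y: clip_b). Its smooth base slides on the polished counter under a side push of only about 5 N.
- box_mouth (a point): Centre of the box's mouth, at the top of the rim (85 mm above the box's origin). The mouth is 112 mm (box x) by 192 mm (box y) inside; the rim collar measures 130 x 210 mm.
- lid: Loose green lid, about 0.25 kg, lying right side up on the counter at first. Origin: centre of its underside; z up, x the short way, y the long way. Hollow plug 106 x 186 mm, z 0 to 12, drops into the mouth with 3 mm play all round; flange 130 x 210 mm, z 12 to 17, rests on the box rim: lid origin then at box x 0, y 0, z 73, long way along long way, either way round.
- lid_handle (a point): Centre of the lid's orange bar handle: 18 mm wide (lid x), 64 mm long (lid y), lid z 36 to 50, carried by two narrower posts. Clear floor of the lid top around it at lid z 17.
- lid_wall_p (a point): Middle of the inner face of the end wall, towards the lid's +y end (lid y 76), of the raised rim on the lid's top: a frame 108 x 160 mm, walls 4 mm thick, lid z 17 to 38, open inside around the handle. Outside it, at each end of the lid, lies a round bead for the clip, 12 mm thick, its axis along x at lid y +-101, z 18.
- lid_wall_n (a point): The same at the lid's -y end (lid y -76): middle of the end wall's inner face, 11 mm above the floor of the lid's top.
- clip_a (a joint): Angle of the clip on the box's +y end (rad): 0 = snapped home, upright against the box end; grows as it swings outwards and down (1.57 = level, straight out; 2 at most). Starts open, 0.6 to 1.25; its stiff hinge keeps it about where it is left. With the lid on, the clip's nose meets the lid's bead at about 0.3, is hardest near 0.2, and snaps over it at about 0.14.
- clip_b (a joint): The same for the clip on the box's -y end. Both clips are springy lengthwise (about 8 N per mm, some 2.5 mm to pass the bead): snapping one takes 6 to 10 N of inward push at its tab, less if the tab is eased upwards too. That push alone slides the box away; squeezing the tab's outer face against the inner face of the lid's raised end wall (38 mm apart when home) does not.
- clip_a_hinge (a point): Middle of clip_a's hinge axis, which runs along the box's x: at box x 0, y +112, z 49.5 mm.
- clip_b_hinge (a point): Middle of clip_b's hinge axis, at box x 0, y -112, z 49.5 mm.
- clip_a_tab (a point): Middle of the outer face of clip_a's thumb tab, 62 mm from the hinge axis. The clip: an orange plate 56 mm wide (box x) and 4 mm thick, from 5 to 55 mm from the axis; there a web reaches 25 mm to the inside, with a round 10 mm nose under its edge (20 mm in, 48 mm from the axis level); beyond the web the thumb tab, 40 mm wide, goes on in the plane of the plate to 68 mm.
- clip_b_tab (a point): The same on clip_b: middle of the outer face of its thumb tab.
- lotion: White pump bottle with blue pump, 68 mm across, 192 mm high; origin under its centre. Not part of the job.
- shampoo: Black bottle, 56 mm across, 170 mm high; origin under its centre. Not part of the job.
- tumbler: White ceramic tumbler with two toothbrushes, 72 mm across, about 180 mm high; origin under its centre. Not part of the job.
- cottonjar: Glass jar with steel cap, 90 mm across, 110 mm high; origin under its centre. Not part of the job.
- plasters: Flat white and red carton, 45 x 85 x 25 mm; origin under its centre. Not part of the job.
- soapdish: Blue ceramic soap dish with a cream bar of soap, 90 x 125 x 37 mm; origin under its centre. Not part of the job.
- hairbrush: Black hairbrush lying bristles down, 62 x 215 mm, 28 mm high, its handle to -y of its own frame; origin on the counter between head and handle. Not part of the job.

How it is judged:
On the way, in this order (a step that is already met when the one before it is completed fails the run):
1. the lid sits fully down on the box (z of lid in the frame of aidbox between 0.07 and 0.076 m and x of lid in the frame of aidbox between -0.006 and 0.006 m and y of lid in the frame of aidbox between -0.006 and 0.006 m and angle between the z axis of lid and the z axis of aidbox, either way round below 0.04 rad), for 0.2 s.
2. one of the clips is snapped home over the seated lid (all of step 1 and value of joint any of clip_a, clip_b below 0.08 rad), for 0.2 s.
At the end, for the whole second after the job is handed in: The lid is fully down on the box (lid origin within 6 mm of the box's centre lines and at 70 to 76 mm above the box's underside, flat within 0.04 rad), both clips are snapped home (joint below 0.08 rad), and the box stands flat and upright on the counter, still, within 45 mm of where it started (all of step 1 and value of joint each of clip_a, clip_b below 0.08 rad and angle between aidbox's own z axis and vertical below 0.04 rad and distance of aidbox from where it was at the start of the episode below 0.045 m and height (world z) of aidbox below 0.006 m and linear speed of each of aidbox, lid below 0.02 m/s); the robot touches nothing.
It fails at once if one of the other things on the counter is moved by more than 30 mm (distance of any of lotion, shampoo, tumbler, cottonjar, plasters, soapdish, hairbrush from where it was at the start of the episode above 0.03 m).
It also fails if it takes over 72 s, if anything falls off the work surface, if the arm or the gripper's body presses on something with over 40 N, if the wrist force passes 120 N, or if a joint passes its speed limit or range.

## Working session

There is one attempt and no reset: what is moved stays moved. The work goes in short steps, Python scripts to look and compute and a tool call to move; the robot and the scene stay as the last step left them, time stands still between calls to the robot, and variables do not carry over. Pictures are saved under pics/ and viewed, at most 10 in all, crops included, and the job is handed in when it is done.

Besides the shell and the picture viewer there is one more tool, called after "Emit:" as name(argument=value, ...) on one line, values as JSON. arm_command: Moves the arm, as the interface text tells. Its arguments: {"type":"object","properties":{"plan":{"type":"string"},"hand":{"type":"number"},"grip_force":{"type":"number"}},"required":["plan"]}

```bash
mkdir -p pics
cat > h.py <<'E'
import numpy as np, cv2
from scipy.spatial.transform import Rotation as R
from bench import r, eyes, ticket
def cam(name,obs=None):
    c=eyes.calibration(name); f=200/np.tan(np.radians(c['fov_y'])/2)
    if name=='wrist':
        o=obs; T=np.eye(4); T[:3,:3]=R.from_rotvec(o['orientation']).as_matrix(); T[:3,3]=o['tcp_pos']
        M=T@np.array(c['tool_from_camera'])
    else:
        M=np.eye(4); a=np.array(c['attitude']); M[:3,:3]=a if a.shape==(3,3) else R.from_rotvec(a).as_matrix(); M[:3,3]=c['origin']
    return f,c['cx'],c['cy'],M
def pts(depth,C,u,v):
    f,cx,cy,M=C; d=depth[v,u]
    P=np.stack([(u-cx)*d/f,-(v-cy)*d/f,-d],-1)
    return P@M[:3,:3].T+M[:3,3]
E
python3 - <<'E'
from h import *
o=r.get_obs(); print(o)
for n in['scene','side','wrist']:
    print(n,eyes.calibration(n))
    im,d=eyes.grab_frame(n); np.savez(n,im=im,d=d); cv2.imwrite(f'pics/{n}0.png',im[...,::-1]); print((d>0).mean())
a=[cv2.imread(f'pics/{n}0.png') for n in['scene','side']]
cv2.imwrite('pics/both.png',cv2.resize(np.vstack(a),(480,600)))
E
```

```text
{'clock': 0.0, 'joints': array([-1.27011269,  0.47781686,  0.02236478,  1.55646052, -0.01148417,
        1.1092743 , -0.08312154]), 'qvel': array([ 0.00055164, -0.0013491 ,  0.00141785,  0.0004046 , -0.00022815,
       -0.00049385,  0.00023769]), 'tau': array([-3.33329326e-04, -5.96457553e+01,  1.60777129e+00, -2.81191170e+01,
        1.23619032e-02,  9.45069100e-03, -2.67013078e-06]), 'tcp_pos': array([0.26811414, 0.61885306, 0.24431111]), 'orientation': array([-6.37634611e-01, -3.07598628e+00,  2.85596405e-03]), 'contact_force': array([0.32457457, 0.73693384, 0.20338894]), 'moment': array([0.02180807, 0.04445319, 0.01289319]), 'gripper_force': 0.0, 'grip_width': 0.08572254631452889}
scene {'fov_y': 55.525212292125076, 'cx': 323.84952624406264, 'cy': 197.10836968246375, 'origin': array([ 1.22809802, -0.10320702,  0.87081742]), 'attitude': array([0.60217736, 0.56333317, 1.45022619])}
0.99612890625
side {'fov_y': 44.84349093157025, 'cx': 317.91038669641233, 'cy': 205.19651736213746, 'origin': array([-0.05299958, -0.94513178,  1.0455076 ]), 'attitude': array([ 0.82716641, -0.23893843, -0.56885083])}
0.9961796875
wrist {'fov_y': 64.67082491441826, 'cx': 318.4813623412336, 'cy': 202.53341788159844, 'tool_from_camera': array([[ 1.41497825e-03,  9.61836622e-01,  2.73620740e-01,
         6.81962951e-02],
       [ 9.99998713e-01, -1.15389986e-03, -1.11509560e-03,
         5.38157977e-04],
       [-7.56808857e-04,  2.73621966e-01, -9.61837017e-01,
        -1.28164457e-01],
       [ 0.00000000e+00,  0.00000000e+00,  0.00000000e+00,
         1.00000000e+00]])}
0.9959375
```

View pics/both.png

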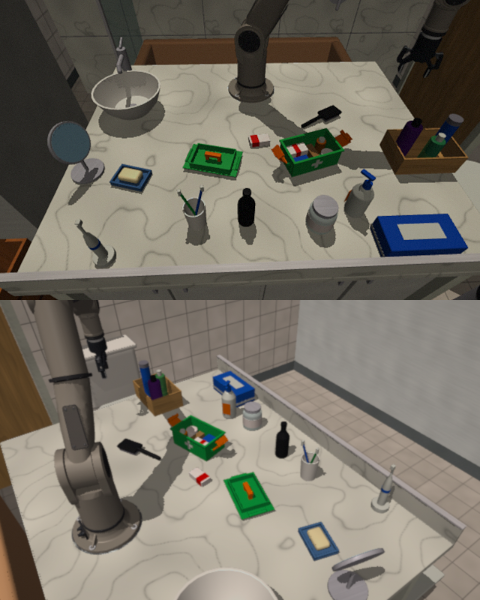

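The upper half (scene camera) shows the lid at about (284,211) and the open box at about (413,200) in full-image pixels. A clip sticks out at each end of the box, and the lotion, jar and plasters stand close by.

Run:
```python
from h import *
allp=[]
for n in['scene','side']:
    z=np.load(n+'.npz'); im,d=z['im'],z['d']; C=cam(n)
    hsv=cv2.cvtColor(im,cv2.COLOR_RGB2HSV)
    v,u=np.mgrid[:400,:640]; P=pts(d,C,u,v)
    ok=(d>0)&(P[...,0]>.2)&(P[...,0]<1)&(abs(P[...,1])<.7)
    g=ok&(hsv[...,0]>50)&(hsv[...,0]<85)&(hsv[...,1]>120)&(P[...,2]>.004)
    k,lab,st,_=cv2.connectedComponentsWithStats(g.astype(np.uint8))
    for i in range(1,k):
        if st[i,4]<250: continue
        q=P[lab==i]; zs=np.percentile(q[:,2],[2,50,98])
        print(n,'green',st[i],q.mean(0).round(3),zs.round(3))
        for lo,hi in ([(.078,.093)] if zs[2]>.07 else [(.010,.022),(.03,.045)]):
            t=q[(q[:,2]>lo)&(q[:,2]<hi)]
            if len(t)>20: print('  rect',lo,cv2.minAreaRect((t[:,:2]*1000).astype(np.float32)),np.median(t[:,2]).round(4))
    og=ok&(hsv[...,0]>5)&(hsv[...,0]<16)&(hsv[...,1]>170)&(hsv[...,2]>90)
    k,lab,st,_=cv2.connectedComponentsWithStats(og.astype(np.uint8))
    for i in range(1,k):
        if st[i,4]<50: continue
        q=P[lab==i]; print(n,'orange',st[i],q.mean(0).round(3),np.percentile(q[:,2],[2,50,98]).round(3),cv2.minAreaRect((q[:,:2]*1000).astype(np.float32)))
    # non-counter blobs
    o=ok&(P[...,2]>.015)
    k,lab,st,_=cv2.connectedComponentsWithStats(o.astype(np.uint8))
    for i in range(1,k):
        if st[i,4]<150: continue
        q=P[lab==i]; print(n,'obj',st[i],np.median(q,0).round(3),q.min(0).round(2),q.max(0).round(2))
```

```text
scene green [ 373  171   86   64 2371] [0.503 0.201 0.058] [0.008 0.062 0.086]
  rect 0.078 ((491.2630615234375, 196.24273681640625), (134.82142639160156, 212.84259033203125), 17.08108901977539) 0.0835
scene green [557 181  37  29 514] [0.544 0.635 0.106] [0.053 0.11  0.137]
  rect 0.078 ((545.6788330078125, 634.4286499023438), (46.76057815551758, 17.172067642211914), 45.40936279296875) 0.0863
scene green [ 244  191   79   45 2263] [ 0.498 -0.178  0.021] [0.013 0.018 0.038]
  rect 0.01 ((492.134033203125, -179.61082458496094), (210.94781494140625, 130.5878448486328), 75.33405303955078) 0.0167
  rect 0.03 ((491.36627197265625, -180.83567810058594), (161.78370666503906, 112.53974151611328), 74.97530364990234) 0.0358
scene orange [362 193  21  25 213] [0.532 0.068 0.088] [0.035 0.096 0.105] ((483.50604248046875, 67.91043090820312), (153.27536010742188, 61.589229583740234), 6.049058437347412)
scene orange [273 202  22   8  98] [ 0.492 -0.18   0.049] [0.047 0.049 0.051] ((486.6906433105469, -184.05770874023438), (71.26396179199219, 38.042030334472656), 50.769046783447266)
scene obj [ 529 
[... 3229 characters left out ...]
026] [0.2  0.2  0.02] [0.3  0.4  0.03]
side obj [400 187  26  53 846] [ 0.739 -0.238  0.08 ] [ 0.71 -0.27  0.02] [ 0.79 -0.19  0.18]
side obj [251 223  29  23 355] [0.385 0.004 0.024] [ 0.36 -0.04  0.02] [0.41 0.05 0.03]
side obj [ 298  229   68   64 2185] [ 0.483 -0.195  0.019] [ 0.4  -0.3   0.02] [ 0.58 -0.06  0.05]
side obj [397 296  55  50 546] [ 0.56  -0.492  0.02 ] [ 0.5  -0.56  0.02] [ 0.62 -0.41  0.03]
side obj [409 303  31  31 603] [ 0.556 -0.491  0.035] [ 0.53 -0.53  0.02] [ 0.59 -0.44  0.04]
side obj [442 331  71  32 788] [ 0.496 -0.672  0.205] [ 0.45 -0.7   0.02] [ 0.59 -0.61  0.23]
side obj [ 289  357   81   43 2312] [ 0.245 -0.505  0.089] [ 0.2  -0.61  0.03] [ 0.29 -0.44  0.12]
```

Emit:
arm_command(plan="-.055 .024 0 0; -.037 -.046 0 0; -.037 -.046 0 0; -.037 -.046 0 0; -.037 -.046 0 0; -.037 -.046 0 3; -.037 -.046 0 -3; -.037 -.046 0 0; -.037 -.046 0 0; -.037 -.046 0 0; -.037 -.046 0 0; -.037 -.046 0 0; -.037 -.046 0 0; -.037 -.046 0 0; -.037 -.046 0 0; .05 -.025 0 0; 0 0 0 0", hand=-0.2)

```text
clock: 2.28
tcp_pos: [0.4842, -0.1827, 0.2437]
orientation: [-0.644, -3.069, -0.0]
contact_force: [0.8, -0.4, -0.5]
grip_width: 0.0514
gripper_force: 0.0
```

Emit:
arm_command(plan="0 0 0 10.2; 0 0 0 10.2; 0 0 0 10.2; 0 0 0 10.2; 0 0 0 10.2; 0 0 0 10.2; 0 0 0 10.2; 0 0 0 10; 0 0 0 0")

```text
clock: 3.4
tcp_pos: [0.4893, -0.1804, 0.2454]
orientation: [2.487, 1.92, 0.001]
contact_force: [0.7, -0.7, -0.2]
grip_width: 0.051
gripper_force: 0.0
```

```bash
cat >> h.py <<'E'
def tool(o=None):
    o=o or r.get_obs(); M=R.from_rotvec(o['orientation']).as_matrix()
    return o,M,np.degrees(np.arctan2(M[1,1],M[0,1]))
def to(x,y,z,ay=None):
    o,M,a=tool(); d=M.T@(np.array([x,y,z])-o['tcp_pos'])
    print('t',o['clock'],'tcp',o['tcp_pos'].round(4),'yang',a.round(2),'tilt',M[2,2].round(5),'F',o['contact_force'].round(1),'w',o['grip_width'],'gf',o['gripper_force'])
    print('shift',d.round(4),'yaw',None if ay is None else round(-((ay-a+90)%180-90),2),'q',o['joints'].round(2))
def wristP():
    o=r.get_obs(); im,d=eyes.grab_frame('wrist'); v,u=np.mgrid[:400,:640]
    return im,d,pts(d,cam('wrist',o),u,v),cv2.cvtColor(im,cv2.COLOR_RGB2HSV)
E
python3 - <<'E'
from h import *
im,d,P,h=wristP(); cv2.imwrite('pics/w1.png',im[...,::-1])
og=(h[...,0]>5)&(h[...,0]<16)&(h[...,1]>170)&(P[...,2]>.044)&(P[...,2]<.056)
q=P[og]; print(len(q),np.median(q[:,2]),cv2.minAreaRect((q[:,:2]*1000).astype(np.float32)))
g=(h[...,0]>50)&(h[...,0]<85)&(h[...,1]>100)&(P[...,2]>.033)&(P[...,2]<.042)
q=P[g]; print(len(q),np.median(q[:,2]),cv2.minAreaRect((q[:,:2]*1000).astype(np.float32)))
to(.491,-.181,.12,-14.7)
E
```

```text
966 0.04935577082196052 ((491.8867492675781, -178.5179443359375), (62.91587448120117, 16.880447387695312), 75.8617935180664)
2071 0.03734667775714956 ((491.4720153808594, -179.44717407226562), (160.19244384765625, 108.33000183105469), 75.5948257446289)
t 3.45 tcp [ 0.4893 -0.1805  0.2454] yang -14.56 tilt -1.0 F [-0.3  0.9  0.4] w 0.05136548357584183 gf 0.0
shift [-0.      0.0017  0.1254] yaw 0.14 q [-0.35  0.26  0.71  1.96 -0.2   0.99  0.19]
```

View pics/w1.png

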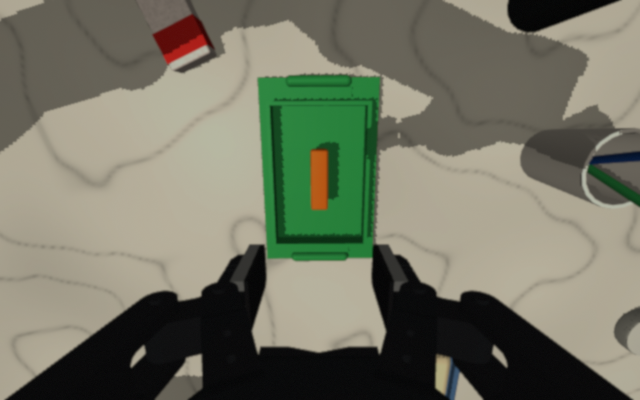

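The wrist view shows the lid between the fingers with the orange handle at about (319,180), and the measured sizes match the ones given. I'll descend and grip.

Emit:
arm_command(plan=".002 .002 .045 -.2; 0 0 .045 0; 0 0 .045 0; 0 0 .03 0; 0 0 .02 0; 0 0 .01 0; 0 0 .01 0; 0 0 0 0; 0 0 0 0")

```text
clock: 4.58
tcp_pos: [0.4917, -0.1798, 0.0408]
orientation: [2.485, 1.921, 0.001]
contact_force: [-0.0, -1.3, 0.1]
grip_width: 0.0512
gripper_force: 0.0
```

Emit:
arm_command(plan="0 0 0 0; 0 0 0 0; 0 0 0 0; 0 0 0 0; 0 0 0 0; 0 0 0 0", hand=1, grip_force=60)

```text
clock: 5.32
tcp_pos: [0.4914, -0.1796, 0.0408]
orientation: [2.486, 1.921, 0.001]
contact_force: [-1.4, 1.6, 6.3]
grip_width: 0.017
gripper_force: 59.0
```

Emit:
arm_command(plan="0 0 -.01 0; 0 0 -.03 0; 0 0 -.05 0; 0 0 -.05 0; 0 0 -.04 0; 0 0 0 0")

```text
clock: 6.08
tcp_pos: [0.4928, -0.1803, 0.2232]
orientation: [2.483, 1.918, 0.007]
contact_force: [0.7, -0.5, -3.2]
grip_width: 0.0168
gripper_force: 59.2
```

Run:
```python
from h import *
im,d,P,h=wristP(); cv2.imwrite('pics/w2.png',im[...,::-1])
to(.491,.197,.22,17.1)
z=r.get_obs()['tcp_pos'][2]
for lo,hi in((-.012,.004),(-.03,-.015)):
  g=(h[...,0]>50)&(h[...,0]<85)&(h[...,1]>100)&(P[...,2]>z+lo)&(P[...,2]<z+hi)
  q=P[g]; print(len(q),np.median(q[:,2]),cv2.minAreaRect((q[:,:2]*1000).astype(np.float32)))
```

```text
t 6.125 tcp [ 0.4915 -0.1796  0.2211] yang -14.61 tilt -1.0 F [-0.3  1.  -2.8] w 0.01697522946573708 gf 59.18110728263855
shift [ 0.3643 -0.0955  0.0013] yaw -31.71 q [-0.36  0.3   0.72  1.98 -0.24  0.94  0.23]
10229 0.2194726490730546 ((496.3485412597656, -171.59207153320312), (142.06619262695312, 109.1409912109375), 75.46363830566406)
51474 0.19913615066769477 ((499.41302490234375, -159.98941040039062), (170.62081909179688, 129.5033721923828), 75.46882629394531)
```

Emit:
arm_command(plan=".024 .005 -.008 0; .048 .009 -.008 0; .048 .009 -.008 0; .048 .009 -.008 0; .048 .009 -.008 0; .048 .009 -.008 0; .048 .009 -.008 0; .048 .009 -.008 0; .048 .009 -.008 0; .048 .009 -.008 0; .023 .005 0 0; 0 0 0 -7.9; 0 0 0 -7.9; 0 0 0 -7.9; 0 0 0 -8; 0 0 0 0; 0 0 0 0; 0 0 0 0")

```text
clock: 8.38
tcp_pos: [0.7001, 0.2608, 0.2996]
orientation: [-1.869, -2.525, 0.001]
contact_force: [0.7, -0.2, -2.2]
grip_width: 0.017
gripper_force: 59.2
```

Run:
```python
from h import *
im,d,P,h=wristP(); cv2.imwrite('pics/w3.png',im[...,::-1])
for lo,hi in((.079,.090),(.081,.0885)):
  g=(h[...,0]>50)&(h[...,0]<85)&(h[...,1]>100)&(P[...,2]>lo)&(P[...,2]<hi)
  q=P[g]; print(len(q),np.median(q[:,2]),cv2.minAreaRect((q[:,:2]*1000).astype(np.float32)))
to(.491,.198,.22,17.1)
og=(h[...,0]>5)&(h[...,0]<16)&(h[...,1]>170)&(h[...,2]>70)&(P[...,2]>.03)&(P[...,2]<.13)
k,lab,st,_=cv2.connectedComponentsWithStats(og.astype(np.uint8))
a=np.radians(17.1); X=np.array([np.cos(a),np.sin(a)]); Y=np.array([-X[1],X[0]])
for i in range(1,k):
    if st[i,4]<60: continue
    q=P[lab==i]; w=q[:,:2]-[.491,.198]
    s=np.c_[w@X,w@Y,q[:,2]]*1000; print('clip',st[i],np.percentile(s,[2,50,98],0).round(0).tolist(), s[s[:,2].argmax()].round(0))
```

```text
5683 0.08418154195948152 ((492.19671630859375, 198.3785858154297), (131.63790893554688, 209.802001953125), 16.756410598754883)
5253 0.08426366984304529 ((492.19671630859375, 198.3785858154297), (131.63790893554688, 209.802001953125), 16.756410598754883)
t 8.425 tcp [0.7001 0.2609 0.2998] yang 17.01 tilt -1.0 F [ 0.2  0.5 -3. ] w 0.01693007261842928 gf 59.207085371017456
shift [ 0.0011 -0.2183  0.08  ] yaw -0.09 q [-0.72  0.6   0.46  1.31 -0.26  1.29  0.05]
clip [  60    1   87   73 3760] [[-23.0, 111.0, 52.0], [4.0, 142.0, 66.0], [29.0, 171.0, 95.0]] [-18. 151.  96.]
clip [87 97 27  9 64] [[-38.0, 77.0, 55.0], [-26.0, 82.0, 58.0], [-12.0, 85.0, 59.0]] [-27.  82.  60.]
clip [ 94 107  24  25 149] [[-34.0, 48.0, 56.0], [-19.0, 52.0, 58.0], [-8.0, 72.0, 60.0]] [-27.  51.  60.]
clip [ 110  264   60   45 1884] [[-24.0, -161.0, 58.0], [3.0, -136.0, 75.0], [28.0, -120.0, 102.0]] [ -13. -139.  104.]
```

View pics/w3.png

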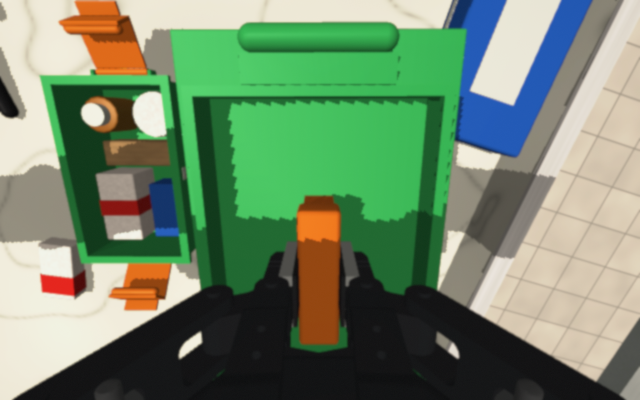

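The wrist view shows the box at the left, its mouth about (115,170), with the clips at (105,30) and (145,285) and the lid level in the grip. I'll move over the mouth.

Emit:
arm_command(plan=".001 -.035 0 0; 0 -.055 0 0; 0 -.055 0 0; 0 -.045 0 0; 0 -.0273 0 0; 0 0 .03 0; 0 0 .05 0; 0 0 .045 0; 0 0 .025 0; 0 0 .01 .1; 0 0 0 0; 0 0 0 0; 0 0 0 0")

```text
clock: 10.05
tcp_pos: [0.4929, 0.1984, 0.1414]
orientation: [1.869, 2.524, 0.003]
contact_force: [0.2, -0.4, -2.2]
grip_width: 0.0169
gripper_force: 59.5
```

Run:
```python
from h import *
to(.492,.1983,.1138,16.9)
```

```text
t 10.05 tcp [0.4929 0.1984 0.1414] yang 16.97 tilt -1.0 F [ 0.2 -0.4 -2.2] w 0.016893306508966036 gf 59.51088309288025
shift [ 0.0002 -0.001   0.0276] yaw 0.07 q [-0.85  0.4   0.43  2.02 -0.23  0.77  0.02]
```

Emit:
arm_command(plan="0 -.0009 .005 .1; 0 0 .005 0; 0 0 .005 0; 0 0 .004 0; 0 0 .003 0; 0 0 .003 0; 0 0 .002 0; 0 0 0 0; 0 0 0 0")

```text
clock: 11.18
tcp_pos: [0.4914, 0.1977, 0.1138]
orientation: [-1.871, -2.523, -0.0]
contact_force: [-3.6, -1.7, 5.2]
grip_width: 0.0163
gripper_force: 60.7
```

Emit:
arm_command(plan="0 0 0 0; 0 0 0 0; 0 0 0 0; 0 0 0 0; 0 0 0 0", hand=-0.2)

```text
clock: 11.8
tcp_pos: [0.4914, 0.1977, 0.1133]
orientation: [1.871, 2.523, -0.0]
contact_force: [0.4, -0.0, 1.0]
grip_width: 0.0515
gripper_force: 0.0
```

Emit:
arm_command(plan="0 0 -.02 0; 0 0 -.04 0; 0 0 -.05 0; 0 0 -.05 0; 0 0 0 0; 0 0 0 0")

```text
clock: 12.55
tcp_pos: [0.4909, 0.1977, 0.2728]
orientation: [-1.871, -2.523, 0.0]
contact_force: [0.8, 0.1, -1.2]
grip_width: 0.0514
gripper_force: 0.0
```

Run:
```python
from h import *
im,d,P,h=wristP(); cv2.imwrite('pics/w4.png',im[...,::-1])
g=(h[...,0]>50)&(h[...,0]<85)&(h[...,1]>100)
for lo,hi in((.104,.117),(.086,.093)):
  q=P[g&(P[...,2]>lo)&(P[...,2]<hi)]; print(len(q),np.median(q[:,2]),cv2.minAreaRect((q[:,:2]*1000).astype(np.float32)))
a=np.radians(16.8); X=np.array([np.cos(a),np.sin(a)]); Y=np.array([-X[1],X[0]]); c=np.array([.4915,.1978])
s=np.c_[(P.reshape(-1,3)[:,:2]-c)@X,(P.reshape(-1,3)[:,:2]-c)@Y,P.reshape(-1,3)[:,2]]*1000
gg=g.ravel()
for yy in(-60,60):
  for xx in(-35,35):
    m=(abs(s[:,0]-xx)<8)&(abs(s[:,1]-yy)<8)&gg; print(xx,yy,np.median(s[m,2]).round(1),m.sum())
og=((h[...,0]>5)&(h[...,0]<16)&(h[...,1]>170)&(h[...,2]>70)).ravel()
for sg in(1,-1):
    t=s[og&(sg*s[:,1]>100)]; print('clip',sg,len(t),np.percentile(t,[2,98],0).round(0).tolist())
to(.492,.1983,.2,16.8)
```

```text
2990 0.11032826489556236 ((493.0268249511719, 197.381103515625), (108.48731994628906, 160.1506805419922), 17.10201072692871)
19043 0.08961830597242493 ((492.5309753417969, 199.61672973632812), (128.89100646972656, 210.22402954101562), 17.152122497558594)
-35 -60 89.4 215
35 -60 89.5 211
-35 60 89.5 300
35 60 89.5 278
clip 1 3829 [[-25.0, 113.0, 52.0], [26.0, 166.0, 95.0]]
clip -1 1806 [[-24.0, -163.0, 61.0], [26.0, -126.0, 101.0]]
t 12.6 tcp [0.4906 0.1975 0.2722] yang 16.88 tilt -1.0 F [-0.9  0.7  0.9] w 0.05123423541273287 gf 0.0
shift [0.0004 0.0017 0.0722] yaw 0.08 q [-0.92  0.22  0.5   1.9  -0.12  1.05 -0.08]
```

View pics/w4.png

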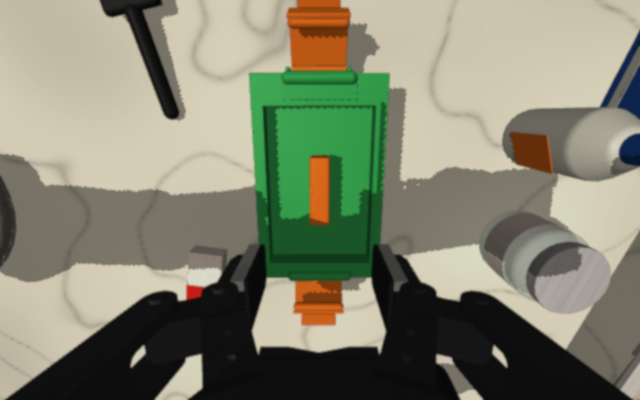

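The lid is seated: its floor is at 89.5 mm at all four corners, and the clips show at (319,40) and (319,300). Next I'll turn 90° and bring the closed fingers down outside clip_a.

Emit:
arm_command(plan="0 0 0 10; 0 0 0 10; 0 0 0 10; 0 0 0 10; 0 0 0 10; 0 0 0 10; 0 0 0 10; 0 0 0 10; 0 0 0 9.9; .002 -.04 0 0; 0 -.05 0 0; 0 -.05 0 0; 0 -.04 0 0; 0 -.02 0 0; 0 0 0 0", hand=1, grip_force=40)

```text
clock: 14.48
tcp_pos: [0.4343, 0.3898, 0.2722]
orientation: [3.105, 0.466, -0.002]
contact_force: [-0.1, -1.1, -0.2]
grip_width: 0.0
gripper_force: 0.0
```

Run:
```python
from h import *
to(.434,.3893,.084,107)
```

```text
t 14.475 tcp [0.4343 0.3898 0.2722] yang -72.93 tilt -1.0 F [-0.1 -1.1 -0.2] w 3.7906698418045314e-05 gf 0.0
shift [-2.000e-04  1.000e-04  1.882e-01] yaw 0.07 q [-1.37  0.35  0.68  1.78 -0.25  1.1  -1.87]
```

Emit:
arm_command(plan="0 0 .05 0; 0 0 .05 0; 0 0 .05 0; 0 0 .028 0; 0 0 .01 0; 0 .005 0 0; 0 .006 0 0; 0 .006 0 0; 0 .006 0 0")

```text
clock: 15.6
tcp_pos: [0.4418, 0.3714, 0.0872]
orientation: [-3.1, -0.466, -0.004]
contact_force: [-3.4, 9.0, 3.9]
grip_width: 0.0003
gripper_force: 5.0
```

Emit:
arm_command(plan="0 .005 0 0; 0 .005 0 0; 0 .004 0 0; 0 0 0 0")

```text
clock: 16.1
tcp_pos: [0.4462, 0.3576, 0.0872]
orientation: [-3.101, -0.466, -0.004]
contact_force: [-1.1, 6.1, 2.8]
grip_width: 0.0002
gripper_force: 3.8
```

```bash
cat >> h.py <<'E'
def boxes(n,c=(.4925,.198),ang=17.0):
    im,d=eyes.grab_frame(n); v,u=np.mgrid[:400,:640]; C=cam(n,r.get_obs()) if n=='wrist' else cam(n); P=pts(d,C,u,v); h=cv2.cvtColor(im,cv2.COLOR_RGB2HSV)
    near=(np.hypot(P[...,0]-c[0],P[...,1]-c[1])<.22)
    g=near&(h[...,0]>50)&(h[...,0]<85)&(h[...,1]>100)
    for lo,hi in((.104,.117),(.083,.094)):
        q=P[g&(P[...,2]>lo)&(P[...,2]<hi)]; print(n,len(q),np.median(q[:,2]).round(4),cv2.minAreaRect((q[:,:2]*1000).astype(np.float32)))
    a=np.radians(ang); X=np.array([np.cos(a),np.sin(a)]); Y=np.array([-X[1],X[0]])
    og=near&(h[...,0]>5)&(h[...,0]<16)&(h[...,1]>170)&(h[...,2]>70); q=P[og]; w=q[:,:2]-c; s=np.c_[w@X,w@Y,q[:,2]]*1000
    for sg in(1,-1):
        t=s[sg*s[:,1]>100]
        if len(t): print(' clip',sg,len(t),np.percentile(t,[2,50,98],0).round(0).tolist())
    return im
E
python3 - <<'E'
from h import *
boxes('side');boxes('scene')
to(.434,.3893,.084,107)
E
```

```text
side 305 0.1083 ((495.18719482421875, 178.262939453125), (113.54487609863281, 167.12313842773438), 16.81120491027832)
side 961 0.0894 ((492.0337829589844, 177.27818298339844), (136.47262573242188, 212.69277954101562), 18.080440521240234)
 clip 1 125 [[-29.0, 118.0, 63.0], [-6.0, 128.0, 73.0], [21.0, 150.0, 97.0]]
 clip -1 178 [[-34.0, -186.0, 54.0], [-11.0, -167.0, 86.0], [21.0, -131.0, 100.0]]
scene 404 0.1089 ((498.5904235839844, 178.6378936767578), (112.43316650390625, 163.3503875732422), 17.727399826049805)
scene 1578 0.0894 ((498.6545104980469, 178.6158447265625), (132.08253479003906, 214.18763732910156), 16.90093994140625)
 clip 1 218 [[-25.0, 113.0, 60.0], [4.0, 127.0, 70.0], [28.0, 151.0, 96.0]]
 clip -1 265 [[-30.0, -184.0, 35.0], [2.0, -165.0, 85.0], [25.0, -119.0, 99.0]]
t 16.2 tcp [0.4462 0.3576 0.0872] yang -72.91 tilt -0.99998 F [-1.1  7.3  2.6] w -0.00012074893318398987 gf 3.8978312630206347
shift [-0.0024 -0.0338  0.0033] yaw 0.09 q [-1.19  0.57  0.54  1.96 -0.44  0.72 -1.66]
```

Emit:
arm_command(plan="0 -.01 0 0; 0 -.01 -.03 0; 0 0 -.05 0; 0 0 -.05 0; 0 0 -.04 0; 0 .02 0 -10; 0 0 0 -10; 0 0 0 -10; 0 0 0 -10; 0 0 0 -10; 0 0 0 -10; 0 0 0 -10; 0 0 0 -10; 0 0 0 -10; 0 0 0 0; 0 0 0 0", hand=-1)

```text
clock: 18.2
tcp_pos: [0.4458, 0.3538, 0.2555]
orientation: [1.874, 2.521, 0.0]
contact_force: [-0.9, -0.3, -0.3]
grip_width: 0.085
gripper_force: 0.0
```

Run:
```python
from h import *
im=boxes('wrist',(.498,.180)); cv2.imwrite('pics/w5.png',im[...,::-1])
to(.498-.2924*.155,.180+.9563*.155,.09,17)
```

```text
wrist 1314 0.1099 ((484.0902099609375, 227.34649658203125), (108.0810317993164, 64.75407409667969), 16.79230308532715)
wrist 7812 0.0895 ((482.9858093261719, 229.956298828125), (128.5870819091797, 112.06304168701172), 16.860950469970703)
 clip 1 2444 [[-25.0, 111.0, 50.0], [1.0, 153.0, 79.0], [26.0, 173.0, 96.0]]
t 18.25 tcp [0.4457 0.3539 0.2554] yang 16.81 tilt -1.0 F [ 0.4  0.4 -0.3] w 0.08496771505359381 gf 0.0
shift [-0.0266 -0.0008  0.1654] yaw -0.19 q [-1.08  0.3   0.37  1.82 -0.13  1.04 -0.37]
```

View pics/w5.png

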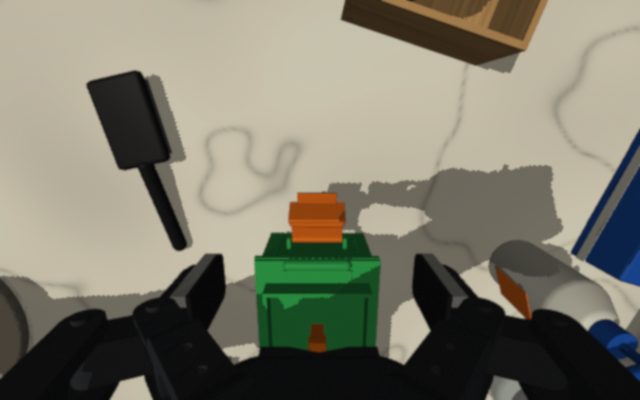

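The clip_a view shows its web at about (317,215). It hasn't turned; the box slid about 18 mm instead. So I'll grip the clip by its side edges and swing it along its arc.

Emit:
arm_command(plan="-.0257 -.0005 .03 0; 0 0 .05 0; 0 0 .05 0; 0 0 .03 0; 0 0 .015 0; 0 0 .004 0; 0 0 0 0")

```text
clock: 19.12
tcp_pos: [0.4533, 0.3299, 0.0771]
orientation: [1.869, 2.524, 0.002]
contact_force: [-0.4, 0.2, -0.3]
grip_width: 0.0853
gripper_force: 0.0
```

Emit:
arm_command(plan="0 0 0 0; 0 0 0 0; 0 0 0 0; 0 0 0 0; 0 0 0 0", hand=1, grip_force=30)

```text
clock: 19.75
tcp_pos: [0.453, 0.3299, 0.0769]
orientation: [-1.869, -2.525, -0.002]
contact_force: [-1.6, 0.7, 6.0]
grip_width: 0.0552
gripper_force: 34.3
```

Run:
```python
from h import *
to(.4527,.3292,.076,17)
for a in (1.0,.9,.8,.7,.6,.5,.4):
    f=lambda t:np.array([52.2*np.sin(t-.096),52.2*np.cos(t-.096)])
    print(a,(f(a)-f(1.07)).round(1))
```

```text
t 19.75 tcp [0.453  0.3299 0.0769] yang 16.98 tilt -1.0 F [-1.6  0.7  6. ] w 0.05523299183977746 gf 34.34821145609021
shift [-0.0006 -0.0005  0.0009] yaw -0.02 q [-0.98  0.53  0.3   1.98 -0.25  0.67 -0.22]
1.0 [-2.2  2.9]
0.9 [-5.6  6.9]
0.8 [-9.4 10.5]
0.7 [-13.5  13.6]
0.6 [-18.   16.4]
0.5 [-22.7  18.7]
0.4 [-27.6  20.5]
```

Emit:
arm_command(plan="-.002 0 -.003 0; -.0017 0 -.002 0; -.0017 0 -.002 0; -.0019 0 -.0018 0; -.0019 0 -.0018 0; -.002 0 -.0016 0; -.002 0 -.0015 0; 0 0 0 0")

```text
clock: 20.75
tcp_pos: [0.4567, 0.3164, 0.0901]
orientation: [1.87, 2.524, -0.0]
contact_force: [-0.7, 3.9, -5.4]
grip_width: 0.0552
gripper_force: 33.3
```

Emit:
arm_command(plan="-.0022 0 -.0014 0; -.0023 0 -.0014 0; -.0023 0 -.0012 0; -.0024 0 -.0012 0; -.0025 0 -.001 0; 0 0 0 0; 0 0 0 0")

```text
clock: 21.62
tcp_pos: [0.4601, 0.3052, 0.0961]
orientation: [1.869, 2.524, -0.001]
contact_force: [-0.6, 2.2, -6.3]
grip_width: 0.0555
gripper_force: 33.3
```

Run:
```python
from h import *
boxes('scene',(.498,.181));boxes('side',(.498,.181)); to(.498-.2924*.1,.181+.9563*.1,.2,17)
```

```text
scene 676 0.1097 ((496.8110046386719, 192.72308349609375), (128.86691284179688, 251.19522094726562), 18.22550392150879)
scene 684 0.0914 ((507.4455261230469, 148.454833984375), (130.7873992919922, 208.22703552246094), 16.548309326171875)
 clip 1 228 [[-25.0, 102.0, 76.0], [1.0, 116.0, 86.0], [29.0, 142.0, 114.0]]
 clip -1 309 [[-30.0, -197.0, 49.0], [-1.0, -175.0, 73.0], [24.0, -137.0, 91.0]]
side 467 0.1095 ((495.2234191894531, 158.7525634765625), (124.71497344970703, 188.3562469482422), 16.963518142700195)
side 487 0.091 ((504.5868835449219, 142.7685089111328), (134.7604522705078, 196.90867614746094), 15.45591926574707)
 clip 1 139 [[-24.0, 110.0, 78.0], [-2.0, 119.0, 89.0], [28.0, 130.0, 114.0]]
 clip -1 204 [[-35.0, -198.0, 50.0], [-13.0, -179.0, 76.0], [20.0, -137.0, 92.0]]
t 21.725 tcp [0.46   0.3053 0.0961] yang 16.96 tilt -1.0 F [ 0.   2.6 -5.6] w 0.05507998832043476 gf 33.33638995885849
shift [-0.03   -0.     -0.1039] yaw -0.04 q [-0.95  0.49  0.32  1.99 -0.23  0.7  -0.19]
```

The box tilted with the clip, because the edge grip locks the clip's rotation. I'll reverse the arc, set the box down and release.

Emit:
arm_command(plan=".006 0 .003 0; .006 0 .004 0; .005 0 .004 0; .004 0 .004 0; .003 0 .003 0; .002 0 .0025 0; 0 0 0 0; 0 0 0 0")

```text
clock: 22.72
tcp_pos: [0.4527, 0.3299, 0.0763]
orientation: [1.87, 2.524, -0.001]
contact_force: [-0.9, -6.1, 0.6]
grip_width: 0.055
gripper_force: 34.2
```

Emit:
arm_command(plan="0 0 0 0; 0 0 0 0; 0 0 0 0; 0 0 0 0; 0 0 -.02 0; 0 0 -.05 0; 0 0 -.05 0; 0 0 -.05 0; -.04 0 0 0; -.04 0 0 0; 0 0 0 0; 0 0 0 0", hand=-1)

```text
clock: 24.22
tcp_pos: [0.4756, 0.2545, 0.2457]
orientation: [-1.869, -2.525, -0.001]
contact_force: [-0.1, 0.6, 0.2]
grip_width: 0.0854
gripper_force: 0.0
```

Run:
```python
from h import *
boxes('scene',(.498,.181));boxes('side',(.498,.181)); 
im=boxes('wrist',(.498,.181)); cv2.imwrite('pics/w6.png',im[...,::-1]); to(.498,.181,.2,17)
```

```text
scene 393 0.1089 ((499.2791442871094, 176.92120361328125), (112.53632354736328, 162.31837463378906), 16.42901039123535)
scene 1598 0.0894 ((499.4085998535156, 176.0916748046875), (133.5868377685547, 214.23486328125), 15.923996925354004)
 clip 1 231 [[-23.0, 128.0, 59.0], [5.0, 143.0, 69.0], [28.0, 169.0, 94.0]]
 clip -1 290 [[-30.0, -173.0, 36.0], [-1.0, -152.0, 78.0], [23.0, -104.0, 96.0]]
side 294 0.1087 ((494.93011474609375, 175.7401123046875), (116.38075256347656, 166.55711364746094), 15.68963623046875)
side 962 0.0895 ((491.9778747558594, 173.3514404296875), (132.39602661132812, 214.66265869140625), 17.414430618286133)
 clip 1 131 [[-27.0, 136.0, 61.0], [-6.0, 146.0, 72.0], [25.0, 159.0, 95.0]]
 clip -1 185 [[-35.0, -173.0, 50.0], [-14.0, -155.0, 81.0], [20.0, -113.0, 97.0]]
wrist 2858 0.1101 ((498.2767333984375, 178.32806396484375), (108.2413558959961, 161.15293884277344), 16.091588973999023)
wrist 17457 0.0895 ((497.79925537109375, 179.79367065429688), (128.81106567382812, 211.327880859375), 15.97745132446289)
 clip 1 3811 [[-24.0, 109.0, 52.0], [1.0, 142.0, 74.0], [27.0, 170.0, 94.0]]
t 24.375 tcp [0.4753 0.2552 0.2455] yang 17.09 tilt -1.0 F [-0.8  0.  -0.6] w 0.08560577696180276 gf 0.0
shift [-0.0776 -0.0001  0.0455] yaw 0.09 q [-0.96  0.26  0.42  1.9  -0.13  1.   -0.18]
```

View pics/w6.png

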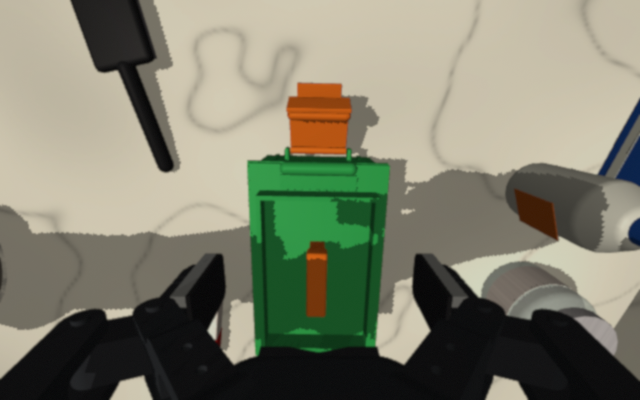

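The box is flat again with the lid seated, and clip_a's tab is at about (319,95), still at roughly 1.07 rad. I'll push the tab from outside with the closed fingers while moving them up, so friction helps lift it.

Emit:
arm_command(plan=".035 .003 0 1; .045 0 0 0; .03 0 .02 0; 0 0 .05 0; 0 0 .05 0; 0 0 .04 0; 0 0 .015 0; 0 0 .0065 0; 0 0 0 0; -.004 0 0 0; 0 0 0 0", hand=1)

```text
clock: 25.75
tcp_pos: [0.4494, 0.3579, 0.0656]
orientation: [-1.891, -2.508, -0.005]
contact_force: [-0.4, 1.8, 1.4]
grip_width: -0.0
gripper_force: 1.2
```

Emit:
arm_command(plan="-.003 0 -.002 0; -.0025 0 -.004 0; -.0025 0 -.004 0; 0 0 0 0")

```text
clock: 26.25
tcp_pos: [0.4513, 0.3519, 0.0759]
orientation: [-1.888, -2.509, -0.008]
contact_force: [-1.6, 6.4, 5.6]
grip_width: 0.0003
gripper_force: 3.5
```

Run:
```python
from h import *
boxes('scene',(.4983,.1788),16.1);boxes('side',(.4983,.1788),16.1); to(.4983,.1788,.2,16.1)
```

```text
scene 400 0.1089 ((487.1175537109375, 218.760009765625), (111.25856018066406, 249.49574279785156), 15.613577842712402)
scene 1597 0.0894 ((489.7623291015625, 209.04736328125), (131.8778076171875, 281.98663330078125), 15.855562210083008)
 clip 1 237 [[-25.0, 128.0, 63.0], [3.0, 139.0, 76.0], [28.0, 165.0, 101.0]]
 clip -1 297 [[-28.0, -170.0, 35.0], [1.0, -149.0, 78.0], [25.0, -102.0, 95.0]]
side 286 0.1087 ((494.81103515625, 175.3448028564453), (114.34033966064453, 166.73736572265625), 14.325616836547852)
side 960 0.0894 ((493.05523681640625, 173.66259765625), (134.48731994628906, 211.122802734375), 17.48331069946289)
 clip 1 139 [[-30.0, 132.0, 66.0], [-7.0, 141.0, 84.0], [20.0, 168.0, 101.0]]
 clip -1 188 [[-34.0, -171.0, 51.0], [-11.0, -154.0, 80.0], [20.0, -112.0, 96.0]]
t 26.35 tcp [0.4513 0.3519 0.0758] yang 16.07 tilt -0.99999 F [-2.1  7.   5.2] w -0.0002923553683830155 gf 3.5517027229070663
shift [-0.1789 -0.0024 -0.125 ] yaw -0.03 q [-1.    0.54  0.3   1.96 -0.25  0.68 -0.26]
```

Emit:
arm_command(plan="-.0025 0 -.005 0; -.0025 0 -.005 0; -.0025 0 -.0045 0; -.0025 0 -.004 0; -.0025 0 -.003 0; 0 0 0 0")

```text
clock: 27.1
tcp_pos: [0.4545, 0.3361, 0.0956]
orientation: [1.892, 2.508, -0.001]
contact_force: [-0.7, 0.8, -0.2]
grip_width: -0.0005
gripper_force: 0.0
```

Run:
```python
from h import *
boxes('side',(.4983,.1788),16.1); to(.4983,.1788,.2,16.1)
```

```text
side 284 0.1087 ((495.4685363769531, 175.62774658203125), (114.89476776123047, 165.453125), 14.99662971496582)
side 956 0.0894 ((493.0831298828125, 174.35244750976562), (134.5424346923828, 212.5390167236328), 17.75761604309082)
 clip 1 139 [[-31.0, 117.0, 73.0], [-7.0, 129.0, 99.0], [21.0, 150.0, 108.0]]
 clip -1 187 [[-32.0, -171.0, 53.0], [-12.0, -153.0, 81.0], [22.0, -113.0, 95.0]]
t 27.15 tcp [0.4544 0.3363 0.0955] yang 15.94 tilt -1.0 F [0.8 0.3 0.2] w 0.0002480736461016914 gf 0.0
shift [-0.1635 -0.0011 -0.1044] yaw -0.16 q [-1.    0.5   0.32  1.96 -0.23  0.71 -0.26]
```

Emit:
arm_command(plan="-.003 0 -.0025 0; -.0025 0 -.0025 0; -.0025 0 -.002 0; -.0025 0 -.002 0; 0 0 0 0; .01 0 0 0; .01 0 -.03 0; 0 0 -.05 0; 0 0 -.04 0; 0 0 0 0")

```text
clock: 28.4
tcp_pos: [0.4533, 0.3481, 0.2281]
orientation: [1.89, 2.509, 0.011]
contact_force: [0.0, 0.2, 0.2]
grip_width: -0.0001
gripper_force: 0.0
```

Run:
```python
from h import *
boxes('side',(.4983,.1788),16.1);boxes('wrist',(.4983,.1788),16.1); to(.4983,.1788,.2,16.1)
```

```text
side 293 0.1086 ((495.7821044921875, 177.1009063720703), (116.4532699584961, 168.1425018310547), 16.25128173828125)
side 971 0.0895 ((494.6053771972656, 174.77767944335938), (133.51173400878906, 214.44081115722656), 15.787405014038086)
 clip 1 125 [[-31.0, 105.0, 79.0], [-8.0, 123.0, 104.0], [24.0, 139.0, 111.0]]
 clip -1 189 [[-33.0, -172.0, 51.0], [-12.0, -154.0, 82.0], [22.0, -112.0, 97.0]]
wrist 0 nan ((0.0, 0.0), (0.0, 0.0), 0.0)
wrist 1588 0.0881 ((480.0045471191406, 235.7044219970703), (128.7748565673828, 91.36162567138672), 15.762853622436523)
 clip 1 557 [[-30.0, 114.0, 50.0], [-18.0, 131.0, 101.0], [25.0, 181.0, 228.0]]
t 28.5 tcp [0.4514 0.3467 0.2246] yang 16.02 tilt -1.0 F [-0.3 -0.2 -0.9] w 0.00014639736399886305 gf 0.0
shift [-0.1743 -0.0013  0.0245] yaw -0.08 q [-1.07  0.34  0.38  1.86 -0.15  0.98 -0.34]
  return _methods._mean(a, axis=axis, dtype=dtype,
  ret = ret.dtype.type(ret / rcount)
```

Emit:
arm_command(plan="0 0 0 10; 0 0 0 10; 0 0 0 10; 0 0 0 10; 0 0 0 10; 0 0 0 10; 0 0 0 10; 0 0 0 10; 0 0 0 10; -.0015 .03 0 0; 0 .032 0 0; 0 0 .03 0; 0 0 .03 0; 0 0 0 0; 0 0 0 0", hand=-0.8)

```text
clock: 30.38
tcp_pos: [0.4677, 0.286, 0.1649]
orientation: [3.11, 0.436, -0.0]
contact_force: [-0.2, 0.1, -0.3]
grip_width: 0.0772
gripper_force: 0.0
```

Run:
```python
from h import *
boxes('scene',(.4983,.1788),16.1); to(.4983-.2773*.112,.1790+.9608*.112,.104,106.1)
```

```text
scene 396 0.109 ((498.2139892578125, 176.29124450683594), (112.10095977783203, 162.03372192382812), 15.429388999938965)
scene 1597 0.0894 ((498.77935791015625, 176.01083374023438), (132.5009307861328, 213.3857421875), 15.765475273132324)
 clip 1 157 [[-26.0, 106.0, 79.0], [1.0, 124.0, 105.0], [27.0, 138.0, 111.0]]
 clip -1 297 [[-28.0, -171.0, 36.0], [1.0, -150.0, 77.0], [26.0, -103.0, 96.0]]
t 30.425 tcp [0.468  0.2863 0.1654] yang -74.02 tilt -1.0 F [-0.2 -0.2 -0.4] w 0.07705363325046652 gf 0.0
shift [-0.0007 -0.0005  0.0614] yaw -0.12 q [-1.21  0.44  0.7   1.97 -0.37  0.86 -1.6 ]
```

Emit:
arm_command(plan="-.0007 -.0005 .03 0; 0 0 .015 0; 0 0 .01 0; 0 0 .006 0; 0 0 0 0; 0 0 0 0")

```text
clock: 31.18
tcp_pos: [0.4671, 0.2865, 0.1042]
orientation: [-3.111, -0.436, -0.001]
contact_force: [-0.8, 0.5, -1.0]
grip_width: 0.0768
gripper_force: 0.0
```

Emit:
arm_command(plan="0 .002 0 0; 0 .002 -.001 0; 0 0 0 0", hand=-0.55)

```text
clock: 31.55
tcp_pos: [0.4679, 0.2823, 0.1049]
orientation: [-3.111, -0.436, -0.0]
contact_force: [0.3, 0.8, -1.4]
grip_width: 0.0661
gripper_force: 0.0
```

Emit:
arm_command(plan="0 .002 -.001 0; 0 .002 -.001 0; 0 0 0 0", hand=-0.32)

```text
clock: 31.92
tcp_pos: [0.4687, 0.2798, 0.107]
orientation: [-3.109, -0.438, -0.0]
contact_force: [-2.4, 4.1, 2.4]
grip_width: 0.056
gripper_force: 2.5
```

Run:
```python
from h import *
boxes('scene',(.4983,.1788),16.1); to(.4983-.2773*.1035,.1790+.9608*.1035,.107,106.1)
```

```text
scene 363 0.1091 ((497.7430419921875, 178.20367431640625), (113.39818572998047, 160.75289916992188), 17.241024017333984)
scene 1554 0.0893 ((500.1495056152344, 178.71987915039062), (131.7616729736328, 212.9643096923828), 14.496688842773438)
 clip 1 116 [[-25.0, 102.0, 85.0], [4.0, 117.0, 106.0], [27.0, 132.0, 115.0]]
 clip -1 299 [[-30.0, -170.0, 33.0], [1.0, -149.0, 77.0], [25.0, -101.0, 95.0]]
t 31.975 tcp [0.4687 0.2798 0.107 ] yang -73.96 tilt -1.0 F [-2.2  5.3  3. ] w 0.05622476376640602 gf 2.682735426351428
shift [ 0.0005  0.0016 -0.    ] yaw -0.06 q [-1.14  0.52  0.64  2.02 -0.45  0.75 -1.52]
```

Emit:
arm_command(plan="0 .003 -.001 0; 0 .003 -.001 0; 0 0 0 0", hand=-0.08)

```text
clock: 32.35
tcp_pos: [0.4706, 0.2719, 0.1085]
orientation: [3.11, 0.435, -0.0]
contact_force: [0.2, -0.3, 0.0]
grip_width: 0.0462
gripper_force: 0.0
```

Emit:
arm_command(plan="0 .002 -.001 0; 0 .002 -.001 0; 0 0 0 0; 0 0 0 0; 0 0 0 0", hand=1, grip_force=45)

```text
clock: 32.98
tcp_pos: [0.4712, 0.2691, 0.1104]
orientation: [3.111, 0.437, -0.001]
contact_force: [-0.6, 2.8, -7.8]
grip_width: 0.0336
gripper_force: 45.4
```

Run:
```python
from h import *
boxes('scene',(.4983,.1788),16.1); to(.4983-.2773*.095,.1790+.9608*.095,.11,106.1)
```

```text
scene 399 0.1094 ((497.9714660644531, 177.1753387451172), (111.33124542236328, 162.64639282226562), 16.067691802978516)
scene 1511 0.0902 ((498.2765808105469, 176.20706176757812), (132.10635375976562, 213.46603393554688), 15.946166038513184)
 clip 1 40 [[-18.0, 100.0, 102.0], [9.0, 105.0, 105.0], [26.0, 110.0, 120.0]]
 clip -1 301 [[-29.0, -173.0, 35.0], [1.0, -151.0, 77.0], [25.0, -103.0, 95.0]]
t 33.025 tcp [0.4713 0.2691 0.1104] yang -74.02 tilt -1.0 F [-1.6  2.5 -7.1] w 0.0333483846523053 gf 45.39803646504879
shift [ 0.001  -0.001   0.0004] yaw -0.12 q [-1.13  0.51  0.64  2.02 -0.44  0.75 -1.51]
```

Clip_a is home. I'll release, rise, and go round to the outside of clip_b with closed fingers.

Emit:
arm_command(plan="0 0 0 0; 0 0 0 0; 0 0 0 0; 0 0 0 0; 0 0 -.02 0; 0 0 -.04 0; 0 0 -.03 0; 0 0 0 0", hand=-0.55)

```text
clock: 34.02
tcp_pos: [0.4731, 0.2696, 0.2029]
orientation: [-3.108, -0.436, -0.006]
contact_force: [-0.4, 0.4, -0.5]
grip_width: 0.0662
gripper_force: 0.0
```

Emit:
arm_command(plan=".001 .03 0 0; 0 .05 0 0; 0 .055 0 0; 0 .055 0 0; 0 .05 0 0; 0 .0356 0 0; 0 0 0 0; 0 0 0 0; 0 0 .03 0", hand=1)

```text
clock: 35.15
tcp_pos: [0.5498, 0.0062, 0.1714]
orientation: [-3.109, -0.441, -0.006]
contact_force: [-0.4, 0.3, 0.5]
grip_width: -0.0001
gripper_force: 0.0
```

Run:
```python
from h import *
boxes('side',(.4983,.179),16.1);boxes('scene',(.4983,.179),16.1); to(.5488,.0046,.084,106.1)
```

```text
side 264 0.1087 ((495.2690734863281, 176.9439239501953), (114.3495101928711, 165.6312713623047), 15.515372276306152)
side 980 0.0894 ((491.19415283203125, 174.7974853515625), (130.3811492919922, 215.85543823242188), 17.736034393310547)
 clip 1 56 [[-26.0, 101.0, 98.0], [-2.0, 107.0, 106.0], [20.0, 112.0, 117.0]]
 clip -1 194 [[-33.0, -173.0, 52.0], [-11.0, -156.0, 80.0], [22.0, -114.0, 95.0]]
scene 394 0.1088 ((497.7428283691406, 179.62960815429688), (111.43366241455078, 165.36402893066406), 15.862537384033203)
scene 1599 0.0894 ((498.4306945800781, 178.04759216308594), (133.62660217285156, 215.0953369140625), 15.864041328430176)
 clip 1 64 [[-54.0, 100.0, 26.0], [1.0, 106.0, 105.0], [25.0, 156.0, 119.0]]
 clip -1 294 [[-28.0, -172.0, 34.0], [1.0, -151.0, 77.0], [25.0, -103.0, 95.0]]
t 35.25 tcp [0.5462 0.0063 0.1681] yang -73.86 tilt -0.99999 F [0.6 0.9 0.1] w -0.00010167749605347686 gf 0.0
shift [0.0024 0.0025 0.0841] yaw 0.04 q [-0.7   0.44  0.74  1.97 -0.39  0.88 -1.04]
```

Emit:
arm_command(plan=".002 .0135 0 0; 0 0 .04 0; 0 0 .04 0; 0 0 .017 0; 0 0 .006 0; 0 0 0 0; 0 -.004 0 0; 0 0 0 0")

```text
clock: 36.25
tcp_pos: [0.5535, -0.0036, 0.0685]
orientation: [-3.11, -0.438, -0.002]
contact_force: [-0.1, 1.0, 0.6]
grip_width: 0.0001
gripper_force: 0.0
```

Emit:
arm_command(plan="0 -.003 -.003 0; 0 -.0025 -.0045 0; 0 -.0025 -.0045 0; 0 -.0025 -.005 0; 0 -.0025 -.005 0; 0 0 0 0")

```text
clock: 37.0
tcp_pos: [0.5496, 0.0088, 0.0901]
orientation: [-3.111, -0.437, -0.001]
contact_force: [-0.2, -0.3, 0.3]
grip_width: -0.0002
gripper_force: 0.0
```

Run:
```python
from h import *
boxes('side',(.4983,.179),16.1);boxes('scene',(.4983,.179),16.1); to(.4983,.179,.084,106.1)
```

```text
side 253 0.1084 ((493.87841796875, 177.012451171875), (112.18892669677734, 162.54928588867188), 16.17392349243164)
side 929 0.0895 ((488.16033935546875, 174.23219299316406), (124.41378784179688, 215.47366333007812), 15.357866287231445)
 clip 1 60 [[-28.0, 100.0, 99.0], [-2.0, 107.0, 105.0], [22.0, 112.0, 117.0]]
 clip -1 126 [[-33.0, -166.0, 56.0], [-15.0, -145.0, 94.0], [10.0, -117.0, 119.0]]
scene 394 0.109 ((512.7393188476562, 126.55207824707031), (112.72470092773438, 277.3643493652344), 15.925924301147461)
scene 1531 0.0894 ((499.3179931640625, 178.16404724121094), (131.66807556152344, 216.25038146972656), 15.689874649047852)
 clip 1 65 [[-55.0, 100.0, 27.0], [1.0, 106.0, 105.0], [26.0, 155.0, 117.0]]
 clip -1 163 [[-21.0, -161.0, 34.0], [10.0, -141.0, 92.0], [26.0, -103.0, 105.0]]
t 37.1 tcp [0.5494 0.0085 0.0897] yang -74.01 tilt -1.0 F [-0.2  0.2  0.2] w -0.0003852052612134871 gf 0.0
shift [-0.0021 -0.178   0.0057] yaw -0.11 q [-0.62  0.56  0.65  2.02 -0.51  0.73 -0.95]
```

Emit:
arm_command(plan="0 -.003 -.004 0; 0 -.0025 -.0035 0; 0 -.0025 -.003 0; 0 -.0025 -.003 0; 0 -.0025 -.002 0; 0 -.0025 -.002 0; 0 -.0025 -.0015 0; 0 -.0025 -.001 0; 0 0 0 0; 0 .01 0 0; 0 .01 -.03 0; 0 0 -.05 0; 0 0 -.02 0; 0 0 0 0; 0 0 0 0")

```text
clock: 38.98
tcp_pos: [0.5487, 0.0085, 0.2088]
orientation: [-3.111, -0.436, 0.002]
contact_force: [0.8, 0.9, -0.2]
grip_width: 0.0002
gripper_force: 0.0
```

Run:
```python
from h import *
boxes('side',(.4983,.179),16.1);boxes('scene',(.4983,.179),16.1); to(.4983+.2773*.112,.179-.9608*.112,.104,106.1)
```

```text
side 278 0.1084 ((494.420654296875, 178.79931640625), (112.76395416259766, 166.0570068359375), 16.2242488861084)
side 921 0.0895 ((491.0723876953125, 175.62893676757812), (128.93849182128906, 214.66891479492188), 16.855085372924805)
 clip 1 53 [[-28.0, 100.0, 99.0], [-5.0, 107.0, 106.0], [23.0, 113.0, 118.0]]
 clip -1 141 [[-32.0, -144.0, 52.0], [-11.0, -127.0, 104.0], [20.0, -115.0, 112.0]]
scene 400 0.1089 ((497.7919616699219, 180.14321899414062), (110.51249694824219, 166.56129455566406), 16.41401481628418)
scene 1554 0.0893 ((498.9310302734375, 178.56503295898438), (131.96885681152344, 216.85415649414062), 15.697759628295898)
 clip 1 68 [[-53.0, 101.0, 32.0], [1.0, 106.0, 105.0], [26.0, 153.0, 118.0]]
 clip -1 170 [[-30.0, -142.0, 52.0], [0.0, -126.0, 104.0], [26.0, -107.0, 111.0]]
t 39.075 tcp [0.5485 0.0086 0.2085] yang -74.03 tilt -1.0 F [ 1.   0.2 -0.3] w 8.911724109084735e-05 gf 0.0
shift [-0.0009 -0.0656  0.1045] yaw -0.13 q [-0.75  0.39  0.79  1.94 -0.34  0.95 -1.08]
```

Emit:
arm_command(plan="-.001 -.03 0 0; 0 -.036 0 0; 0 0 .04 0; 0 0 .03 0; 0 0 .02 0; 0 0 .01 0; 0 0 .0045 0; 0 0 0 0; 0 0 0 0", hand=-0.8)

```text
clock: 40.2
tcp_pos: [0.5306, 0.072, 0.1058]
orientation: [-3.111, -0.436, -0.002]
contact_force: [-0.6, -0.6, 0.6]
grip_width: 0.0767
gripper_force: 0.0
```

Emit:
arm_command(plan="0 -.002 0 0; 0 -.002 -.001 0; 0 0 0 0", hand=-0.55)

```text
clock: 40.58
tcp_pos: [0.5291, 0.0758, 0.1064]
orientation: [3.111, 0.437, 0.001]
contact_force: [0.5, 0.2, -0.9]
grip_width: 0.0659
gripper_force: 0.0
```

Emit:
arm_command(plan="0 -.002 -.001 0; 0 -.002 -.001 0; 0 0 0 0", hand=-0.32)

```text
clock: 40.95
tcp_pos: [0.5282, 0.0788, 0.1084]
orientation: [3.11, 0.435, 0.001]
contact_force: [0.9, -3.6, 1.2]
grip_width: 0.0562
gripper_force: 1.8
```

Run:
```python
from h import *
boxes('scene',(.4983,.1795),16.1); to(.4983+.2773*.1035,.1795-.9608*.1035,.107,106.1)
```

```text
scene 330 0.109 ((498.7320556640625, 175.62533569335938), (111.56513214111328, 162.21226501464844), 16.17609405517578)
scene 1305 0.0894 ((500.4957580566406, 174.99703979492188), (130.42372131347656, 213.06903076171875), 15.80029582977295)
 clip 1 62 [[-28.0, 100.0, 98.0], [0.0, 106.0, 105.0], [26.0, 111.0, 118.0]]
 clip -1 122 [[-21.0, -132.0, 62.0], [8.0, -116.0, 106.0], [26.0, -106.0, 113.0]]
t 41.0 tcp [0.5283 0.0788 0.1083] yang -74.07 tilt -1.0 F [ 1.3 -4.1  2. ] w 0.056213474648995704 gf 1.898491932079196
shift [-0.0009 -0.0016  0.0013] yaw -0.17 q [-0.79  0.51  0.68  2.04 -0.47  0.74 -1.11]
```

Emit:
arm_command(plan="0 -.003 -.001 0; 0 -.003 -.001 0; 0 0 0 0", hand=-0.08)

```text
clock: 41.38
tcp_pos: [0.526, 0.0859, 0.11]
orientation: [-3.11, -0.437, 0.001]
contact_force: [-1.2, 0.4, 0.1]
grip_width: 0.0461
gripper_force: 0.0
```

Emit:
arm_command(plan="0 -.002 0 0; 0 -.002 -.001 0; 0 0 0 0; 0 0 0 0; 0 0 0 0", hand=1, grip_force=45)

```text
clock: 42.0
tcp_pos: [0.5248, 0.0886, 0.1108]
orientation: [3.11, 0.436, -0.001]
contact_force: [0.7, -3.7, -6.8]
grip_width: 0.0328
gripper_force: 46.0
```

Emit:
arm_command(plan="0 0 0 0; 0 0 0 0; 0 0 0 0; 0 0 0 0; 0 0 -.02 0; 0 0 -.04 0; 0 0 -.05 0; 0 0 -.05 0; 0 0 0 0; 0 0 0 0", hand=-0.55)

```text
clock: 43.25
tcp_pos: [0.5248, 0.0895, 0.2708]
orientation: [-3.11, -0.437, 0.001]
contact_force: [-1.0, 0.4, 0.6]
grip_width: 0.0661
gripper_force: 0.0
```

Run:
```python
from h import *
a=boxes('scene',(.4983,.1795),16.1);b=boxes('side',(.4983,.1795),16.1); boxes('wrist',(.4983,.1795),16.1); to(.4983,.1795,.107,106.1)
cv2.imwrite('pics/end.png',np.hstack([cv2.resize(a[140:260,330:490],(400,300)),cv2.resize(b[120:240,200:360],(400,300))])[...,::-1])
```

```text
scene 400 0.1088 ((498.7176208496094, 176.39141845703125), (112.31983947753906, 162.8666229248047), 15.759258270263672)
scene 1427 0.0892 ((499.0838317871094, 176.09793090820312), (132.1474151611328, 211.21490478515625), 15.47700023651123)
 clip 1 69 [[-74.0, 101.0, 1.0], [-1.0, 106.0, 105.0], [26.0, 197.0, 119.0]]
 clip -1 84 [[-25.0, -117.0, 51.0], [8.0, -112.0, 104.0], [26.0, -100.0, 118.0]]
side 274 0.1082 ((496.0895080566406, 175.77108764648438), (115.53445434570312, 168.5146026611328), 16.521564483642578)
side 848 0.0892 ((491.8942565917969, 173.4071502685547), (129.023681640625, 212.40623474121094), 16.861474990844727)
 clip 1 54 [[-28.0, 101.0, 100.0], [-3.0, 107.0, 106.0], [22.0, 112.0, 115.0]]
 clip -1 163 [[-29.0, -118.0, 49.0], [-7.0, -113.0, 93.0], [23.0, -106.0, 119.0]]
wrist 3171 0.1103 ((497.6520080566406, 177.90243530273438), (108.47045135498047, 160.7274627685547), 16.00959587097168)
wrist 17752 0.0896 ((497.8777160644531, 176.85731506347656), (129.86070251464844, 209.99591064453125), 16.04474639892578)
 clip 1 798 [[-27.0, 100.0, 103.0], [0.0, 107.0, 105.0], [25.0, 111.0, 118.0]]
 clip -1 748 [[-27.0, -112.0, 83.0], [1.0, -106.0, 105.0], [26.0, -101.0, 118.0]]
t 43.4 tcp [0.5244 0.0891 0.2699] yang -74.03 tilt -1.0 F [ 0.5  0.  -0.7] w 0.06621147909085562 gf 0.0
shift [ 0.0002 -0.0941  0.1629] yaw -0.13 q [-0.99  0.28  0.86  1.91 -0.24  1.06 -1.32]
```

View pics/end.png

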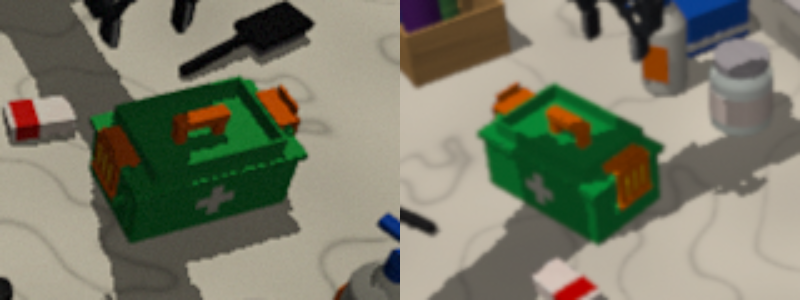

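Both crops show the box upright with its lid flat and both clips upright against the ends (left crop (115,155) and (278,105), right crop (515,95) and (632,175)). It stands about 20 mm from where it started, and the tabs are at ±111–114 mm, up to 118 mm high, which is the home position. Handing in.

```bash
python3 -c "
from bench import ticket
print(ticket.hand_in())"
```

```text
the job is handed in; nothing more can be done
None
```

The first-aid box is closed and handed in: the lid is fully down, both clips measure as snapped home, and the box stands upright about 20 mm from where it started; no verdict came back.

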